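Dial open the green evidence lockbox

TASK

Dial the combination of the green lockbox: turn its dial clockwise to the red mark, then back counter-clockwise past yellow to the blue mark, then clockwise again to the yellow mark, stopping for about half a second at each mark. Leave the dial on yellow and let go; do not turn the orange lockbox's dial or disturb the uncapped spray can standing beside the lockboxes.

Things in the scene. Friction and masses are not known exactly. Their poses are not given: they have to be found in the camera images.
- green_dial (a joint): Green lockbox's dial, rad, vertical axis, growing clockwise seen from above. White pointer at the yellow mark = 0, red = +0.70 (40 deg), blue = -0.70. Marks: coloured bars 11 x 22 mm, 39 to 61 mm from the axis. Starts within +-0.4; stops at +-0.96. Light friction (0.05 N m), stays where left. One grasp reaches all marks.
- green_dial_grip (a point): Grip point on the dial's axis, 132 mm up, in the lid of the fixed green box (184 x 154, 90 high, yaw up to 0.3 rad). Steel disc 68 across carries an upright black bar 52 long, 16 thick, from 28 below to 16 above this point: pinch its 16 mm, fingertips at most 20 below the point. Turns with the dial: z up, x along the bar to its white-striped pointing end, y across it.
- orange_pointer (a point): Pointer tip of the dial on the orange lockbox, which is otherwise the same as the green one and stands beside it. The point is at the rim of the steel disc, 34 mm from that dial's axis, 104 mm above the table. Not to be turned.
- spray_can: Small uncapped white spray can with pink bands, 54 mm across, 154 mm high, standing on the table near the lockboxes; origin at the centre of its underside, z up. Loose; to be left alone.
Not all that is in view belongs to the job. Leave any brown look-alike of the part that bears green_dial alone.

How it is judged (in metres and radians):
On the way, in this order (a step that is already met when the one before it is completed fails the run):
1. the green dial stands at the red mark (value of joint green_dial between 0.508 and 0.888 rad), for 0.25 s.
2. then at the blue mark (value of joint green_dial between -0.888 and -0.508 rad), for 0.25 s.
3. then at the yellow mark (value of joint green_dial between -0.19 and 0.19 rad), for 0.25 s.
At the end, for the whole second after the job is handed in: After red (clockwise) and then blue (counter-clockwise), each within about 11 degrees (0.19 rad) and held a quarter of a second, the green dial rests at the yellow mark within the same tolerance, let go; the orange dial is where it was, and the spray can stands upright where it stood (all of step 3 and velocity of joint green_dial between -0.1 and 0.1 rad/s and angle between spray_can's own z axis and vertical below 0.15 rad); the robot touches nothing.
It fails at once if the orange lockbox's dial was turned (pointer moved more than 8 mm) (distance of orange_pointer from where it was at the start of the episode above 0.008 m).
It fails at once if the spray can was disturbed (moved more than 20 mm or tipped) (distance of spray_can from where it was at the start of the episode above 0.02 m or angle between spray_can's own z axis and vertical above 0.3 rad).
It also fails if it takes over 40 s, if anything falls off the work surface, if the arm or the gripper's body presses on something with over 40 N, if the wrist force passes 120 N, or if a joint passes its speed limit or range.

ROBOT

A 6-joint arm with a two-finger parallel gripper is mounted at the origin on the work surface. World frame = base frame: x ahead of the robot, y to its left, z up, the work surface at z = 0. Lengths are in m, angles in degrees, forces in N, time in s.
With the tool pointing down it reaches from about 0.325 to 0.775 m from the base axis. Payload 5.5 kg.
Tool frame: the origin (TCP) lies between the finger pads; the fingertips stand 19 mm ahead of it and the grasp point (between the pads) is the TCP; z points along the fingers, y is the direction in which the jaws open and shut (so a half turn about z gives the same grasp; the last joint's range is limited). The gripper opens to 88 mm and grips with 3 to 60 N. Pads are 20 mm wide; open, the fingers measure 115 mm over their backs; the gripper's body (75 mm by 178 mm) begins 61 mm behind the grasp point.
Start: joints at [65.85, 5.22, 70.514, -0, 104.267, -3.249], TCP at [0.214, 0.561, 0.242] pointing down, gripper open.
Joint ranges: [-164.24, 164.24], [-49.07, 125.15], [9.68, 141.18], [-86.29, 266.29], [3.28, 154.24], [-151.56, 151.56]. Speed limits (degrees/s): [147.25, 147.25, 172.46, 180, 180, 180].

INTERFACE

Orientations are given as [roll, pitch, yaw] about the fixed x, y, z axes, in that order (R = Rz(yaw) Ry(pitch) Rx(roll)).
In Python, from cell import bot gives the robot as it stands.
- The arm moves only by the shell command python3 -m pendant 'ROWS' [OPENING] [FORCE]. ROWS is JSON, a list of rows, each a list of 2 entries, a list of its own where there are three numbers: the shift along the tool's x, y, z in m, then the turn about the tool's z in degrees. A call has 1 to 8 rows; each row is the pose to reach, as a shift and turn from the pose measured when the call began, along the tool's axes at that moment; what a row does not reach only later rows make up. A row lasts 1/12 s, in which the tool goes at most 41.7 mm and 7.16 degrees, less where a joint would pass 70% of its speed; a pose out of reach is approached as far as the arm can. A call with a gripper value outside its range is refused whole. OPENING is the opening, from 0 (shut) to 1 (fully open), set as the call begins (- or left out, the last holds). The fingers move at their own pace and stop on an object; FORCE is the grip in N (left out, the last holds). Time passes only in rows, so rows that repeat a pose let the fingers close. It gives the time, the measured TCP pose, the force and the opening at its end, in the units of the state.
- bot.read_state(): the state, without advancing time (a new reading comes with each control period).
- bot.snapshot(name): name is "side" or "top"; returns a dict with "frame" (420x560x3 uint8, red, green, blue), "fx", "fy", "cx", "cy" (pixels), "eye" and "attitude" of the camera in the world. Camera axes: x right, y down, z forward; pixel columns grow to the right and rows downward; lengths in m; the calibration is good to about 2 mm. A picture is of the moment at which its call begins. There is no depth.
- bot.hand_in(): hands the job in, once; it reports no verdict.
The state is a dict: "t": time; "q": joint angles; "dq": joint speeds; "joint_torque": joint torques, N m; "eef_pos": TCP position; "tool_rot": TCP orientation; "force": force on the tool from outside, world axes, zero at the start; "moment": the same for the moment, N m; "finger_gap": finger opening in m.
Only numpy, scipy, OpenCV 4.12 (cv2) and the standard library are available. Lean on these libraries where they do the work, as an engineer would, in place of code of your own. Each camera call takes 0.05 s, during which the arm holds its last target. There are 200 camera calls.

## Working session

There is one attempt and no reset: what is moved stays moved. The work goes in short steps, Python scripts to look and compute and a shell command to move; the robot and the scene stay as the last step left them, time stands still between calls to the robot, and variables do not carry over. Pictures are saved under pics/ and viewed, about 8 in all and at most 12, crops included, and the job is handed in when it is done.

```bash
mkdir -p pics
python3 - <<'E'
from cell import bot
import cv2,json
for n in("top","side"):
    s=bot.snapshot(n); f=s.pop("frame"); cv2.imwrite(f"pics/{n}0.png",f[:,:,::-1]); print(n,s)
print(bot.read_state())
E
```

```text
top {'fx': 383.12663972742837, 'fy': 383.12663972742837, 'cx': 280.54180432124974, 'cy': 210.8982125206428, 'eye': array([0.19843018, 0.01282882, 1.29098104]), 'attitude': array([-169.38962618,   -0.80972482,  -88.79787518])}
side {'fx': 404.673911020228, 'fy': 404.673911020228, 'cx': 275.5616229165592, 'cy': 216.69287214463307, 'eye': array([ 0.16484223, -0.74200691,  1.01352389]), 'attitude': array([-139.83739533,   -1.08858648,  -20.64793756])}
{'t': 0.1, 'q': array([ 6.58490809e+01,  5.25981727e+00,  7.05740066e+01,  8.43482721e-04,
        1.04267896e+02, -3.24838257e+00]), 'dq': array([-0.01167   , -0.15727549, -0.14735352,  0.02126203,  0.03988584,
       -0.0398886 ]), 'joint_torque': array([ 1.60994663e-03, -4.47856593e+01, -4.07570028e+01,  7.00406078e-02,
        2.85096344e-02, -7.91471916e-05]), 'eef_pos': array([0.21396623, 0.56030165, 0.24061884]), 'tool_rot': array([-1.79898490e+02, -6.58040552e-03,  1.59097665e+02]), 'force': array([-0.54806488,  0.06111274, -0.11297367]), 'moment': array([ 0.0143602 , -0.01090957,  0.03840804]), 'finger_gap': 0.08770122803228135}
```

View pics/top0.png

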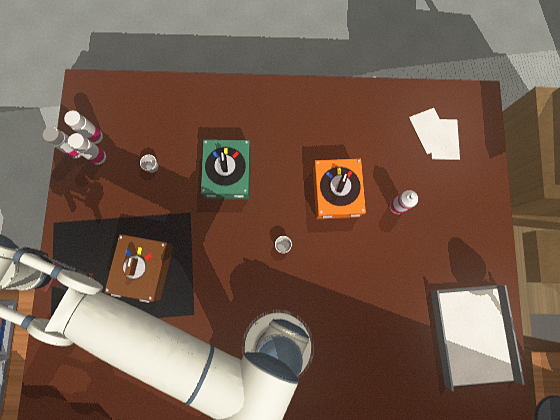

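View pics/side0.png

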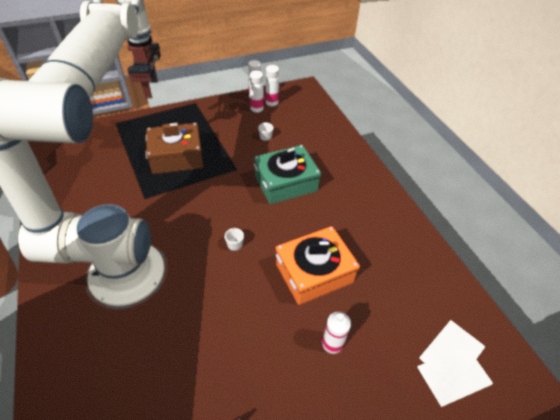

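The top view shows the green box at about (226,167), orange at (341,187), a single can at (404,202), a brown look-alike at (140,268) and some cans at upper left (80,135). Next is an enlarged view of the green dial in both cameras.

```bash
cat > h.py <<'E'
import numpy as np
from scipy.spatial.transform import Rotation as R
def ray(s,u,v):
    return s["eye"],R.from_euler("xyz",s["attitude"],degrees=True).apply([(u-s["cx"])/s["fx"],(v-s["cy"])/s["fy"],1])
def at(s,u,v,z):
    e,d=ray(s,u,v); return e+d*(z-e[2])/d[2]
def px(s,p):
    c=R.from_euler("xyz",s["attitude"],degrees=True).inv().apply(np.array(p)-s["eye"]); return c[0]/c[2]*s["fx"]+s["cx"],c[1]/c[2]*s["fy"]+s["cy"]
E
python3 - <<'E'
import cv2,numpy as np
a=cv2.imread("pics/top0.png")[125:210,190:265]; b=cv2.imread("pics/side0.png")[135:210,245:330]
f=lambda i:cv2.resize(i,(400,450),interpolation=cv2.INTER_CUBIC)
a=cv2.resize(a,None,fx=5.3,fy=5.3,interpolation=cv2.INTER_CUBIC);b=cv2.resize(b,None,fx=4.7,fy=4.7,interpolation=cv2.INTER_CUBIC)
h=max(a.shape[0],b.shape[0]); p=lambda i:cv2.copyMakeBorder(i,0,h-i.shape[0],0,0,0)
o=np.hstack([p(a),p(b)]);print(a.shape,b.shape);cv2.imwrite("pics/crop0.png",o)
E
```

```text
(450, 398, 3) (352, 400, 3)
```

View pics/crop0.png

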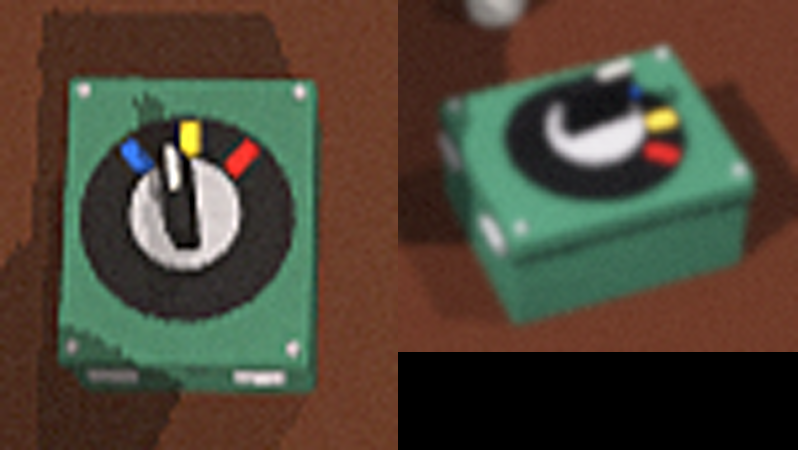

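```bash
cat > m.py <<'E'
from h import *
top={'fx':383.12664,'fy':383.12664,'cx':280.5418,'cy':210.8982,'eye':np.array([0.19843018,0.01282882,1.29098104]),'attitude':[-169.38962618,-0.80972482,-88.79787518]}
side={'fx':404.67391,'fy':404.67391,'cx':275.56162,'cy':216.69287,'eye':np.array([0.16484223,-0.74200691,1.01352389]),'attitude':[-139.83739533,-1.08858648,-20.64793756]}
E
python3 - <<'E'
from m import *
T=lambda x,y,z:at(top,190+(x+.5)/5.3-.5,125+(y+.5)/5.3-.5,z)
S=lambda x,y,z:at(side,245+(x-398+.5)/4.7-.5,135+(y+.5)/4.7-.5,z)
P=lambda n,p:print(n,p.round(4))
c=T(187,218,.093);P("blackdisc",c)
d=T(185,212,.104);P("steel",d)
for n,x,y in(("y",190,138),("r",243,158),("b",138,155)):
    m=T(x,y,.093);v=m-d;P(n,m);print(np.hypot(*v[:2]),np.degrees(np.arctan2(v[1],v[0])))
a,b=T(170,147,.148),T(187,246,.148);P("tip",a);P("tail",b);v=a-b;P("mid",(a+b)/2);print(np.hypot(*v[:2]),np.degrees(np.arctan2(v[1],v[0])))
k=[T(x,y,.09) for x,y in((84,90),(300,91),(70,347),(292,349))];P("boltmid",sum(k)/4);print(np.linalg.norm(k[0]-k[1]),np.linalg.norm(k[0]-k[2]))
v=k[0]-k[2];print(np.degrees(np.arctan2(v[1],v[0])))
P("S black",S(597,137,.093));P("S yellow",S(661,120,.093));P("S red",S(663,154,.093))
P("S stripe",S(614,70,.148))
print("orange",at(top,341,186,.104),"can",at(top,404,202,.1), "orange bar..")
E
```

```text
blackdisc [0.5681 0.1844 0.093 ]
steel [0.5684 0.1842 0.104 ]
y [0.6194 0.185  0.093 ]
0.051014556953121876 0.8813607009209076
r [0.6074 0.1518 0.093 ]
0.050670519254326925 -39.76878808499426
b [0.6076 0.2165 0.093 ]
0.05075007700718503 39.410863376663436
tip [0.5943 0.1886 0.148 ]
tail [0.5341 0.1757 0.148 ]
mid [0.5642 0.1822 0.148 ]
0.061485980608177046 12.07101270690854
boltmid [0.5692 0.1851 0.09  ]
0.13400316846796795 0.16409954986426498
0.3088905948002034
S black [0.5729 0.1831 0.093 ]
S yellow [0.623  0.1845 0.093 ]
S red [0.6104 0.1511 0.093 ]
S stripe [0.5849 0.1875 0.148 ]
orange [ 0.50669017 -0.19092264  0.104     ] can [ 0.46006384 -0.39267858  0.1       ] orange bar..
```

The two cameras agree on the axis at about (0.570, 0.184), give or take 3 mm. Yellow lies at yaw of about 0.5°, and the bar at about +11°, so the dial starts near -0.2. I'll move above it, with tool yaw going 159→191.

```bash
python3 -m pendant '[[[-0.03,-0.014,0],-4],[[-0.06,-0.029,0],-8],[[-0.09,-0.043,0],-12],[[-0.12,-0.058,0],-16],[[-0.15,-0.072,0],-20],[[-0.18,-0.086,0],-24],[[-0.21,-0.101,0],-28],[[-0.23,-0.110,0],-32]]' 1 20
```

```text
t: 0.77
eef_pos: [0.3911, 0.3731, 0.2404]
tool_rot: [-179.9, -0.1, -168.8]
force: [0.1, -0.4, -0.1]
finger_gap: 0.088
```

```bash
python3 -m pendant '[[[-0.02,-0.031,0],0],[[-0.04,-0.063,0],0],[[-0.06,-0.095,0],0],[[-0.08,-0.127,0],0],[[-0.10,-0.158,0],0],[[-0.12,-0.19,0],0],[[-0.139,-0.22,0],0],[[-0.139,-0.22,0],0]]'
python3 - <<'E'
from cell import bot
import cv2,numpy as np
o=[]
for n,(y,x) in(("top",(110,170)),("side",(80,220))):
    s=bot.snapshot(n); f=s["frame"][y:y+130,x:x+130,::-1]; o.append(cv2.resize(f,None,fx=3,fy=3,interpolation=2))
cv2.imwrite("pics/above.png",np.hstack(o)); s=bot.read_state();print(s["eef_pos"],s["tool_rot"],s["q"])
E
```

```text
t: 1.43
eef_pos: [0.5732, 0.1793, 0.2389]
tool_rot: [-179.7, -0.2, -169.1]
force: [-0.6, -0.0, 0.2]
finger_gap: 0.0878
[0.57053719 0.18330765 0.23964637] [-179.86949112   -0.18749995 -168.9459172 ] [ 14.62463172   5.25977824  70.67283099  -0.12234978 104.2626233
 -86.45960553]
```

View pics/above.png

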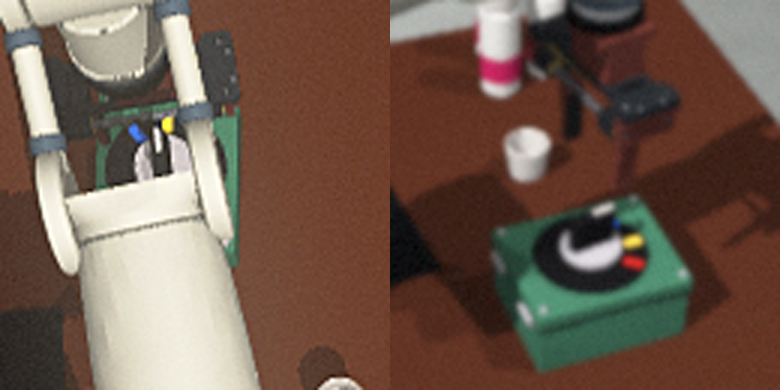

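The gripper is open and centred over the green dial, and the can and orange box are well clear. I'll descend and close gently.

```bash
python3 -m pendant '[[[0,0,0.02],0],[[0,0,0.04],0],[[0,0,0.06],0],[[0,0,0.075],0],[[0,0,0.09],0],[[0,0,0.1],0],[[0,0,0.104],0],[[0,0,0.104],0]]'; python3 -m pendant '[[[0,0,0],0],[[0,0,0],0],[[0,0,0],0],[[0,0,0],0],[[0,0,0],0],[[0,0,0],0]]' 0 15;  python3 -m pendant '[[[0,0,0],0],[[0,0,0],0],[[0,0,0],0],[[0,0,0],0],[[0,0,0],0],[[0,0,0],0]]'
```

```text
t: 2.2
eef_pos: [0.5693, 0.1838, 0.1347]
tool_rot: [-179.9, -0.3, -168.9]
force: [-0.6, -0.3, -0.0]
finger_gap: 0.0878
t: 2.7
eef_pos: [0.5694, 0.1837, 0.135]
tool_rot: [-179.9, -0.3, -168.9]
force: [0.4, 0.5, -0.3]
finger_gap: 0.0513
t: 3.2
eef_pos: [0.5693, 0.1843, 0.135]
tool_rot: [-179.9, -0.3, -168.9]
force: [-0.6, 2.5, 0.8]
finger_gap: 0.0162
```

The gap of 16.2 mm matches the bar. I'll turn clockwise by about 50.5° to red and hold there.

```bash
python3 -m pendant '[[[0,0,0],4],[[0,0,0],8],[[0,0,0],12],[[0,0,0],16],[[0,0,0],20],[[0,0,0],24],[[0,0,0],26],[[0,0,0],26]]'
python3 -m pendant '[[[0,0,0],4],[[0,0,0],8],[[0,0,0],12],[[0,0,0],16],[[0,0,0],20],[[0,0,0],24.5],[[0,0,0],24.5],[[0,0,0],24.5]]'
python3 -m pendant '[[[0,0,0],0],[[0,0,0],0],[[0,0,0],0],[[0,0,0],0],[[0,0,0],0],[[0,0,0],0]]'
python3 - <<'E'
from cell import bot
import cv2,numpy as np
s=bot.snapshot("side"); f=s["frame"][125:215,235:335,::-1]
cv2.imwrite("pics/red.png",cv2.resize(f,None,fx=6,fy=6,interpolation=2)); print(bot.read_state()["moment"])
E
```

```text
t: 3.87
eef_pos: [0.5693, 0.1853, 0.135]
tool_rot: [-179.9, -0.2, 165.1]
force: [0.7, 5.1, -0.9]
finger_gap: 0.0161
t: 4.53
eef_pos: [0.5698, 0.1861, 0.135]
tool_rot: [-180.0, -0.2, 140.8]
force: [2.1, 3.4, -2.6]
finger_gap: 0.0161
t: 5.03
eef_pos: [0.5698, 0.1862, 0.135]
tool_rot: [-180.0, -0.2, 140.8]
force: [0.4, 2.7, -0.5]
finger_gap: 0.0157
[ 0.51907314 -0.07116814  0.04795353]
```

View pics/red.png

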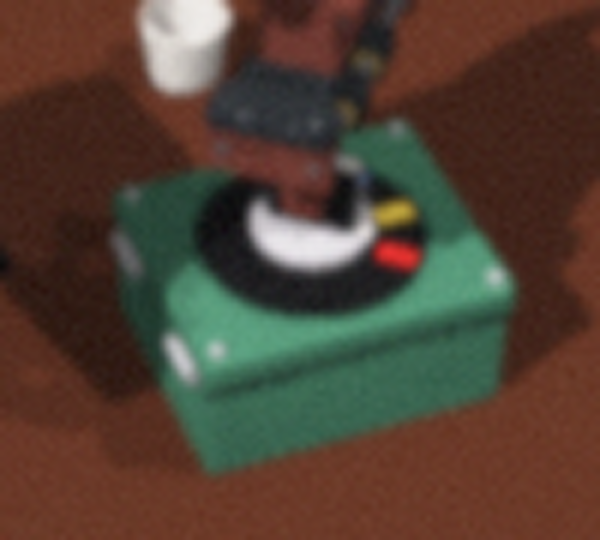

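Run:
```python
from m import *
for yaw in(11,0,-20,-39.5):
  t=np.radians(yaw);o=[]
  for z in(.104,.148):
   for w in(-8,8):
    p=np.array([.571,.1845,z])+[.026*np.cos(t)-w/1e3*np.sin(t),.026*np.sin(t)+w/1e3*np.cos(t),0]
    u,v=px(side,p);o+=[(round((u-235)*6),round((v-125)*6))]
  print(yaw,o)
```

```text
11 [(355, 209), (340, 193), (360, 148), (344, 132)]
0 [(357, 216), (346, 197), (362, 155), (350, 136)]
-20 [(356, 227), (355, 208), (360, 166), (359, 147)]
-39.5 [(349, 237), (357, 219), (353, 176), (362, 158)]
```

Run:
```python
from cell import bot
import cv2,numpy as np
o=[]
for n,(y,x) in(("top",(140,205)),("side",(142,265))):
    s=bot.snapshot(n); f=s["frame"][y:y+40,x:x+40,::-1]; o.append(cv2.resize(f,None,fx=10,fy=10,interpolation=2))
cv2.imwrite("pics/red2.png",np.hstack(o))
```

```text
(no output)
```

View pics/red2.png

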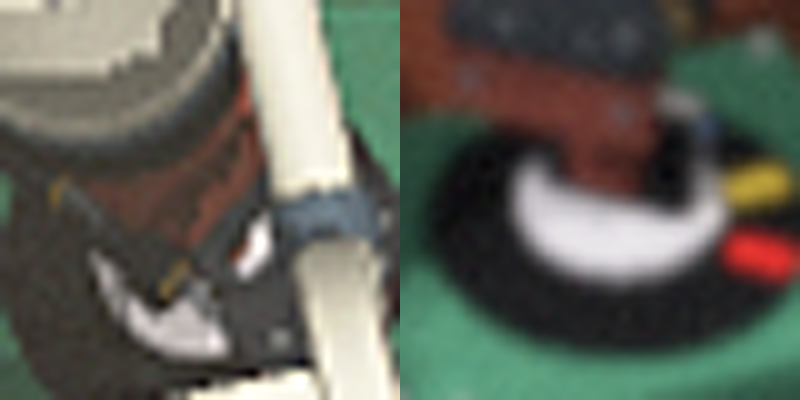

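Run:
```python
from m import *
for yaw in(11,-39.5):
  t=np.radians(yaw);print(yaw)
  for z in(.104,.148):
   for l in(-26,18,26):
    o=[]
    for w in(-8,8):
     p=np.array([.571,.1845,z])+[l/1e3*np.cos(t)-w/1e3*np.sin(t),l/1e3*np.sin(t)+w/1e3*np.cos(t),0]
     u,v=px(side,p);U,V=px(top,p);o+=[("side",round((u-265)*10+400),round((v-142)*10),"top",round((U-205)*10),round((V-140)*10))]
    print(z,l,o)
 
t=np.radians(-39.5)
```

```text
11
0.104 -26 [('side', 561, 233, 'top', 231, 311), ('side', 535, 204, 'top', 181, 319)]
0.104 18 [('side', 672, 187, 'top', 211, 182), ('side', 646, 159, 'top', 162, 189)]
0.104 26 [('side', 692, 179, 'top', 208, 158), ('side', 666, 151, 'top', 158, 166)]
0.148 -26 [('side', 565, 131, 'top', 214, 270), ('side', 538, 103, 'top', 163, 279)]
0.148 18 [('side', 679, 86, 'top', 193, 136), ('side', 652, 58, 'top', 142, 145)]
0.148 26 [('side', 700, 77, 'top', 190, 112), ('side', 673, 50, 'top', 139, 120)]
-39.5
0.104 -26 [('side', 532, 189, 'top', 158, 313), ('side', 548, 159, 'top', 122, 281)]
0.104 18 [('side', 658, 220, 'top', 251, 213), ('side', 673, 189, 'top', 214, 182)]
0.104 26 [('side', 681, 225, 'top', 267, 195), ('side', 696, 194, 'top', 230, 164)]
0.148 -26 [('side', 536, 87, 'top', 139, 272), ('side', 551, 57, 'top', 100, 240)]
0.148 18 [('side', 665, 118, 'top', 234, 169), ('side', 680, 87, 'top', 196, 137)]
0.148 26 [('side', 689, 124, 'top', 252, 151), ('side', 703, 93, 'top', 213, 119)]
```

In the side crop the white stripe spans (660–705, 90–115). That matches the prediction for -39.5° at (665–703, 87–124); the unturned dial would put it at y of about 50–86. So the dial is on red. Now I'll turn counter-clockwise by about 80° to blue and hold.

```bash
python3 -m pendant '[[[0,0,0],-5],[[0,0,0],-10],[[0,0,0],-15],[[0,0,0],-20],[[0,0,0],-25],[[0,0,0],-30],[[0,0,0],-35],[[0,0,0],-40]]'
python3 -m pendant '[[[0,0,0],-5],[[0,0,0],-10],[[0,0,0],-15],[[0,0,0],-20],[[0,0,0],-25],[[0,0,0],-30],[[0,0,0],-35],[[0,0,0],-39]]'
python3 -m pendant '[[[0,0,0],0],[[0,0,0],0],[[0,0,0],0],[[0,0,0],0],[[0,0,0],0],[[0,0,0],0]]'
python3 - <<'E'
from cell import bot
import cv2,numpy as np
o=[]
for n,(y,x) in(("top",(140,205)),("side",(142,265))):
    s=bot.snapshot(n); f=s["frame"][y:y+40,x:x+40,::-1]; o.append(cv2.resize(f,None,fx=10,fy=10,interpolation=2))
cv2.imwrite("pics/blue.png",np.hstack(o))
E
```

```text
t: 5.85
eef_pos: [0.5693, 0.1847, 0.135]
tool_rot: [-179.9, -0.2, -179.0]
force: [-1.7, -3.3, 0.8]
finger_gap: 0.0157
t: 6.52
eef_pos: [0.5698, 0.1833, 0.135]
tool_rot: [-180.0, -0.3, -139.9]
force: [2.4, -2.6, -1.0]
finger_gap: 0.0161
t: 7.02
eef_pos: [0.5698, 0.1832, 0.135]
tool_rot: [-180.0, -0.3, -139.9]
force: [0.8, 0.7, -1.0]
finger_gap: 0.0156
```

View pics/blue.png

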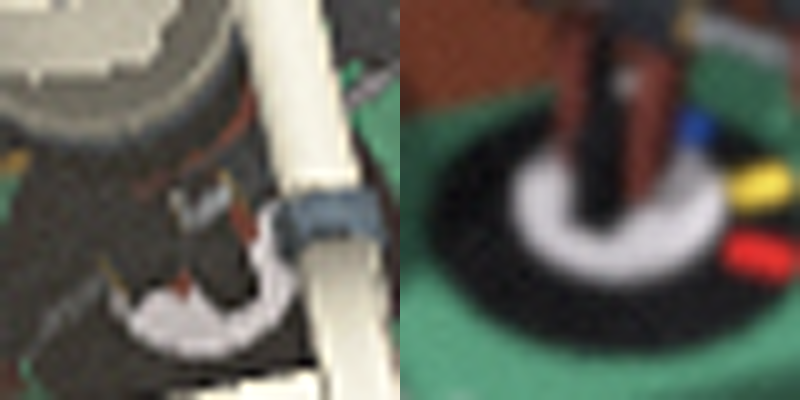

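Seen from the side, the bar's tail end faces the camera at about (598,220) between the fingers, with the pointer aimed away toward blue (695,128). That fits +40°. Now I'll turn clockwise by 39.5° to yellow, hold, release and retreat.

```bash
python3 -m pendant '[[[0,0,0],5],[[0,0,0],10],[[0,0,0],15],[[0,0,0],20],[[0,0,0],25],[[0,0,0],30],[[0,0,0],35],[[0,0,0],39.5]]'
python3 -m pendant '[[[0,0,0],0],[[0,0,0],0],[[0,0,0],0],[[0,0,0],0],[[0,0,0],0],[[0,0,0],0]]'
python3 -m pendant '[[[0,0,0],0],[[0,0,0],0],[[0,0,0],0],[[0,0,0],0],[[0,0,0],0],[[0,0,0],0],[[0,0,0],0]]' 1
python3 -m pendant '[[[0,0,0],0],[[0,0,-0.015],0],[[0,0,-0.035],0],[[0,0,-0.06],0],[[0,0,-0.09],0],[[0,0,-0.12],0],[[0,0,-0.12],0],[[0,0,-0.12],0]]'
```

```text
t: 7.78
eef_pos: [0.5692, 0.1847, 0.1351]
tool_rot: [-179.9, -0.2, -179.6]
force: [-0.8, 6.1, -0.2]
finger_gap: 0.0159
t: 8.28
eef_pos: [0.5692, 0.1847, 0.135]
tool_rot: [-179.9, -0.2, -179.5]
force: [1.3, 1.6, -0.8]
finger_gap: 0.0159
t: 8.87
eef_pos: [0.5692, 0.1846, 0.135]
tool_rot: [-179.9, -0.2, -179.5]
force: [0.5, 0.3, 0.3]
finger_gap: 0.059
t: 9.53
eef_pos: [0.5705, 0.185, 0.2578]
tool_rot: [-180.0, 0.0, -179.5]
force: [0.0, -0.5, -1.0]
finger_gap: 0.0881
```

```bash
python3 -m pendant '[[[0.02,0.03,0],0],[[0.04,0.06,0],0],[[0.06,0.09,0],0],[[0.08,0.12,0],0],[[0.1,0.15,0],0],[[0.12,0.18,0],0],[[0.14,0.21,0],0],[[0.14,0.21,0],0]]'
python3 -m pendant '[[[0,0,0],0],[[0,0,0],0],[[0,0,0],0],[[0,0,0],0],[[0,0,0],0],[[0,0,0],0]]'
python3 - <<'E'
from cell import bot
import cv2,numpy as np
s=bot.snapshot("top")["frame"][:,:,::-1]; cv2.imwrite("pics/end_full.png",s)
a=cv2.imread("pics/top0.png")
c=lambda i,y,x:cv2.resize(i[y:y+80,x:x+130],None,fx=3,fy=3,interpolation=2)
g=cv2.resize(s[130:205,190:265],(450,450),interpolation=2)
r=np.vstack([c(a,145,300),c(s,145,300)])
cv2.imwrite("pics/end.png",np.hstack([g[:,:400],r[:450]])) if r.shape[0]>=450 else None
b=bot.read_state();print(b["dq"].round(2),b["force"])
E
```

```text
t: 10.2
eef_pos: [0.4248, 0.3981, 0.2555]
tool_rot: [180.0, -0.2, -179.2]
force: [0.0, -0.1, 0.0]
finger_gap: 0.0876
t: 10.7
eef_pos: [0.4254, 0.3973, 0.2555]
tool_rot: [180.0, -0.2, -179.3]
force: [0.4, 0.7, 0.5]
finger_gap: 0.0878
[ 0.3   0.03 -0.09 -0.04 -0.09  0.11] [ 1.01404957 -0.24921083  0.70354365]
```

View pics/end.png

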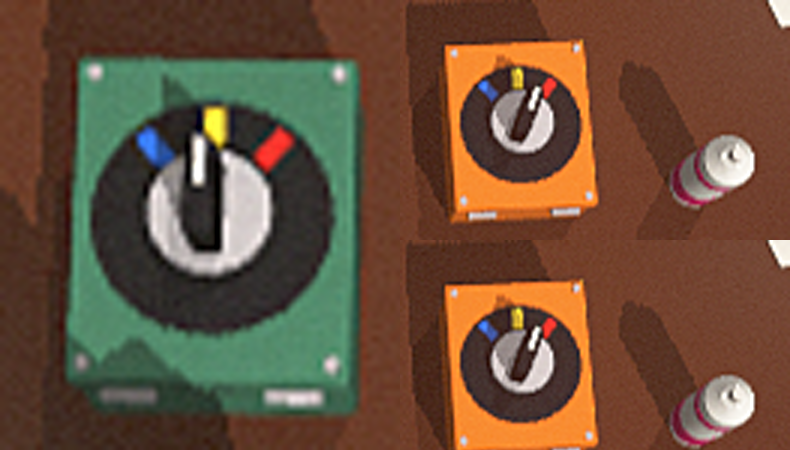

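Run:
```python
from m import *
from cell import bot
T=lambda x,y,z:at(top,190+(x+.5)/6-.5,130+(y+.5)/6-.5,z)
a=T(200,137,.148);m=T(200,185,.148)
for v in(a-m,a-[.571,.1845,.148]):print(v,np.degrees(np.arctan2(v[1],v[0])))
bot.hand_in()
```

```text
[0.02599529 0.00126472 0.        ] 2.7853456912514707
[ 2.30864935e-02  2.01158107e-04 -8.32667268e-17] 0.4992191186488198
the job is handed in; nothing more can be done
```

I dialled the green lockbox clockwise to red, counter-clockwise to blue, then clockwise to yellow. I held at least half a second at each mark, let go, retreated clear and handed in at about 10.8 s.

- **Green dial:** the final top view puts the pointer at about 0.5–2.8° yaw, with yellow at about 0.5–0.9°. That is within about 2.5°, against a tolerance of 11°. Red was confirmed from the stripe's position in the side view. Blue was judged by eye from the side view and by the tool yaw, which was 40° from yellow.
- **Orange dial and spray can:** they look unchanged in before-and-after crops from the top camera. I compared them by eye.
- **Forces and gripper:** wrist force readings stayed under about 7 N. At hand-in the gripper was open and clear of everything.
- **Disagreements:** none of my checks failed. The two cameras put the dial's axis about 4–5 mm apart in x.

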